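Loosen the autosampler's knurled lock ring by two turns

TASK

Loosen the autosampler's big knurled lock ring by two full turns, so that the sample tray can be changed: roll a fingertip along the knurled rim anticlockwise (seen from above), pressing only lightly, and stop when the red mark on the ring has come round to the red line on the hub for the second time. Touch the ring with the fingers only, then move clear, leaving the vials in the tray and the rinse bottle standing where they are.

Things in the scene. Friction and masses are not known exactly. Their poses are not given: they have to be found in the camera images.
- ring_center (a point): centre of the level aluminium lock ring, on its vertical axis, half-way up. 93 mm across over the knurl, 22 mm high; 48 upright ribs 2 mm proud all round the rim; too wide to grip. It lies on a boss of 41 mm radius; the tray's face is 35 mm below this point and is clear for 43 mm out from the rim, up to the vials' sockets. The ring rises 2 mm per turn. The autosampler cannot move
- ring (a joint): turn of the lock ring, rad: 0 = tight (the start, red marks in line), growing anticlockwise seen from above (about +z); a full turn is 6.283. Steady drag of 0.09 N m (2 N at the rim); stays where it is left; cannot go below 0, thread ends at 22
- ring_mark (a point): red radial mark on the ring's upper face, 12 mm long and 4 mm wide, carried on down the rim; this point is 42.5 mm from the axis at the height of the ring's upper face, and goes round with the ring
- hub_index (a point): red radial line on the flat top of the steel threaded hub (55 mm across, poking up through the ring, 19 mm above the tight ring's centre), 15 mm long, 4 mm wide, fixed; this point is its outer end, 25 mm from the axis
- vial0_center (a point): capped sample vial with a blue cap, 22 mm across and 51 mm high, loose in a socket of the tray; this point is its centre, half-way up; its axis is 104 mm from the ring's axis. Its top is 16 mm above the middle of the ring
- vial1_center (a point): the same with a white cap
- vial2_center (a point): the same with a black cap
- rinse_center (a point): white rinse bottle with a blue cap, 68 mm across and 150 mm high, standing on the bench beside the autosampler; this point is half-way up
- autosampler: pale round tub 300 mm across, 82 mm high, with the ivory sample tray (face at 95 mm) on top; origin on the bench under the ring's axis, x from front to back (the hub's red line points to -x). Probe tower at x = +85, y = -195 mm: a 20 mm post with an arm on top, 230 mm high, that reaches 90 mm towards -x

How it is judged:
At the end, for the whole second after the job is handed in: The lock ring is at rest two full turns (12.566 rad) looser than at the start, to within 0.4 rad (23 degrees); the three vials stand in their sockets (moved less than 12 mm, tilted less than 0.25 rad) and the rinse bottle stands where it was (within 30 mm, tilted less than 0.2 rad) (value of joint ring between 12.166 and 12.966 rad and velocity of joint ring between -0.05 and 0.05 rad/s and distance of each of vial0_center, vial1_center, vial2_center from where it was at the start of the episode below 0.012 m and angle between each of vial0_center, vial1_center, vial2_center's own z axis and vertical below 0.25 rad and distance of rinse_center from where it was at the start of the episode below 0.03 m and angle between rinse_center's own z axis and vertical below 0.2 rad); the robot touches nothing.
It fails at once if a vial is lifted or knocked (20 mm) (distance of any of vial0_center, vial1_center, vial2_center from where it was at the start of the episode above 0.02 m).
It fails at once if the rinse bottle is lifted, pushed away or knocked over (40 mm) (distance of rinse_center from where it was at the start of the episode above 0.04 m).
It fails at once if the ring is touched with the arm or the gripper's body instead of the fingers (contact force between the arm and ring above 2 N).
It fails at once if the ring is squeezed or pressed hard (over 60 N) (contact force between the fingers and ring above 60 N).
It also fails if it takes over 72 s, if anything falls off the work surface, if the arm or the gripper's body presses on something with over 40 N, if the wrist force passes 120 N, or if a joint passes its speed limit or range.

ROBOT

A 7-joint arm with a two-finger parallel gripper is mounted at the origin on the work surface. World frame = base frame: x ahead of the robot, y to its left, z up, the work surface at z = 0. Lengths are in m, angles in rad, forces in N, time in s.
With the tool pointing down it reaches from about 0.4 to 0.85 m from the base axis. Payload 10.4 kg.
Tool frame: the origin (TCP) lies midway between the tips of the shut fingers; the grasp point (between the pads) lies manip.grip_depth behind it (manip.grip_depth is the distance from the TCP to the grasp point, in m); z points along the fingers, x is the direction in which the jaws open and shut, and the axes are right-handed (so a half turn about z gives the same grasp; the last joint's range is limited). The gripper opens to 85 mm and grips with 20 to 120 N. Pads are 22 mm wide; open, the fingers measure 114 mm over their backs; the gripper's body (76 mm by 85 mm) begins 54 mm behind the grasp point. The pads swing forward as they close: fully open they stand 13 mm farther back than shut.
Start: joints at [1.133, 0.332, -0.065, 1.46, 0.022, 1.35, -0.088], TCP at [0.252, -0.572, 0.231] pointing down, gripper open.
Joint ranges: [-2.6, 2.6], [-0.5, 2.12], [-1.47, 1.34], [0.16, 2.42], [-1.27, 4.41], [0.06, 2.06], [-2.6, 2.6]. Speed limits (rad/s): [2.22, 2.22, 2.79, 2.79, 3.14, 3.14, 3.14].

INTERFACE

Orientations are given as a unit quaternion [x, y, z, w].
In Python, from workcell import manip gives the robot as it stands. The module is installed in compiled form; this text tells all that it offers.
- The arm moves only by the tool send_rows, never from a script. Its argument "steps" is a list of rows, each a list of 2 entries, a list of its own where there are three numbers: the shift along the tool's x, y, z in m, then the turn about the tool's z in rad. In form: [[[x, y, z], spin], ...]. A call has exactly 8 rows; each row is the pose to reach, as a shift and turn from the pose commanded when the call began, along the tool's axes at that moment; what a row does not reach only later rows make up. A row lasts 1/8 s, in which the tool goes at most 62.5 mm and 10.7 degrees, less where a joint would pass 70% of its speed; a pose out of reach is approached as far as the arm can. A call with a gripper value outside its range is refused whole. "hand" is the opening, from 0 (shut) to 1 (fully open), set as the call begins (left out, the last holds). The fingers move at their own pace and stop on an object; "force" is the grip in N (left out, the last holds). Time passes only in rows, so rows that repeat a pose let the fingers close, or fill a call up. It gives the time, the measured TCP pose, the force and the opening at its end, in the units of the state.
- manip.get_obs(): the state, without advancing time (a new reading comes with each control period).
- manip.camera(name): name is "scene" or "side" or "wrist"; returns (picture, depth): 384x512x3 uint8, red, green, blue; 384x512 float32, m along the optical axis (not along the pixel's ray), 0 where there is no reading.
- manip.camera_info(name): a dict with "intrinsics" (3x3 intrinsics, pixels), "dist_coeffs" ([k1, k2, p1, p2, k3] as OpenCV has them; the pictures are not rectified), "pose" (4x4, takes a point from camera to world coordinates); the wrist camera has in their place "T_tool_cam" (4x4, takes a point from camera to tool coordinates, whose origin is the TCP and whose axes are the tool frame's). Camera axes: x right, y up, looking along -z (the intrinsics and any distortion apply to the point x, -y, -z); pixel columns grow to the right and rows downward; lengths in m; the calibration is good to about 2 mm. A picture is of the moment at which its call begins: read the wrist's pose just before it. camera_info takes no time and is no camera call.
- manip.hand_in(): hands the job in, once; it reports no verdict.
The state is a dict: "clock": time; "joint_pos": joint angles; "joint_velocities": joint speeds; "tau": joint torques, N m; "position": TCP position; "ee_rot": TCP orientation; "ft_force": force on the tool from outside, world axes, zero at the start; "torque": the same for the moment, N m; "grip_width": opening from 0.0 (shut) to 1.0 (fully open).
Only numpy, scipy, OpenCV 4.12 (cv2) and the standard library are available. Lean on these libraries where they do the work, as an engineer would, in place of code of your own. Each camera call takes 0.05 s, during which the arm holds its last target.

## Working session

There is one attempt and no reset: what is moved stays moved. The work goes in short steps, Python scripts to look and compute and a tool call to move; the robot and the scene stay as the last step left them, time stands still between calls to the robot, and variables do not carry over. Pictures are saved under pics/ and viewed, and the job is handed in when it is done.

Besides the shell and the picture viewer there is one more tool, called after "Emit:" as name(argument=value, ...) on one line, values as JSON. send_rows: Moves the arm, as the interface text tells. Its arguments: {"type":"object","properties":{"steps":{"type":"array"},"hand":{"type":"number"},"force":{"type":"number"}},"required":["steps"]}

```bash
mkdir -p pics; ls
python3 - <<'E'
from workcell import manip
import cv2,numpy as np
np.set_printoptions(precision=4,suppress=True)
o=manip.get_obs()
print(o, manip.grip_depth)
for n in ["scene","side","wrist"]:
    im,d=manip.camera(n); cv2.imwrite(f"pics/{n}0.png",im[:,:,::-1]); np.savez(f"{n}0.npz",im=im,d=d)
    print(n,manip.camera_info(n))
print(manip.get_obs()['clock'])
E
```

```text
pics
{'clock': 0.0, 'joint_pos': array([ 1.1334,  0.3329, -0.0647,  1.461 ,  0.0216,  1.3499, -0.0885]), 'joint_velocities': array([-0.0005,  0.0002, -0.0001,  0.0008, -0.0008,  0.0003,  0.001 ]), 'tau': array([ -0.0005, -62.5447,   0.0494, -39.1599,   0.0163,   0.0099,
        -0.    ]), 'position': array([ 0.2517, -0.5717,  0.2305]), 'ee_rot': array([ 0.8376, -0.5464, -0.0006, -0.0004]), 'ft_force': array([ 0.0743, -0.317 , -0.7075]), 'torque': array([-0.0375,  0.0358,  0.0014]), 'grip_width': 1.0012319868498156} 0.0187
scene {'intrinsics': array([[433.9205,   0.    , 247.8611],
       [  0.    , 433.9205, 191.6276],
       [  0.    ,   0.    ,   1.    ]]), 'dist_coeffs': array([-0.0093,  0.    ,  0.    ,  0.    ,  0.    ]), 'pose': array([[ 0.0392, -0.7632,  0.645 ,  1.0589],
       [ 0.9992,  0.023 , -0.0336,  0.1011],
       [ 0.0109,  0.6458,  0.7634,  0.6975],
       [ 0.    ,  0.    ,  0.    ,  1.    ]])}
side {'intrinsics': array([[372.5963,   0.    , 255.842 ],
       [  0.    , 372.5963, 195.2988],
       [  0.    ,   0.    ,   1.    ]]), 'dist_coeffs': array([0.0225, 0.    , 0.    , 0.    , 0.    ]), 'pose': array([[ 0.6982,  0.5467, -0.4622,  0.2203],
       [-0.7158,  0.5224, -0.4634, -0.2438],
       [-0.0118,  0.6544,  0.7561,  0.6815],
       [ 0.    ,  0.    ,  0.    ,  1.    ]])}
wrist {'intrinsics': array([[266.034 ,   0.    , 254.6069],
       [  0.    , 266.034 , 187.5897],
       [  0.    ,   0.    ,   1.    ]]), 'dist_coeffs': array([-0.0185,  0.    ,  0.    ,  0.    ,  0.    ]), 'T_tool_cam': array([[ 1.    , -0.0001,  0.001 ,  0.0006],
       [ 0.0001, -0.9651, -0.2619, -0.0666],
       [ 0.001 ,  0.2619, -0.9651, -0.1428],
       [ 0.    ,  0.    ,  0.    ,  1.    ]])}
0.15
```

View pics/scene0.png

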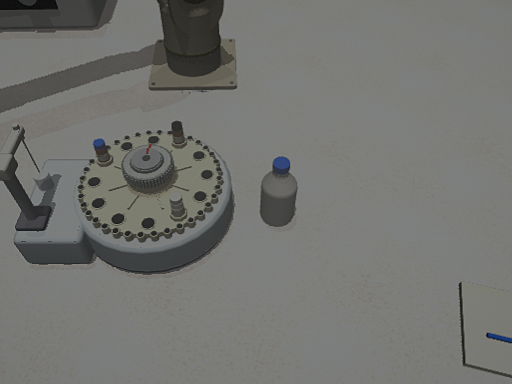

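View pics/side0.png

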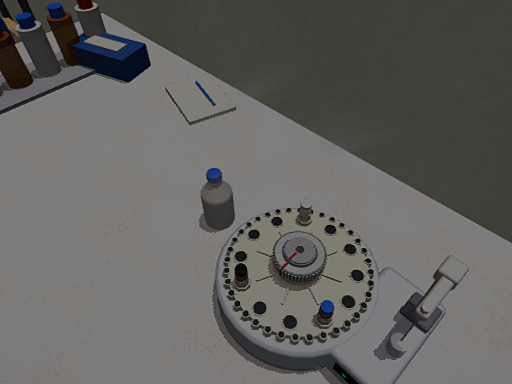

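View pics/wrist0.png

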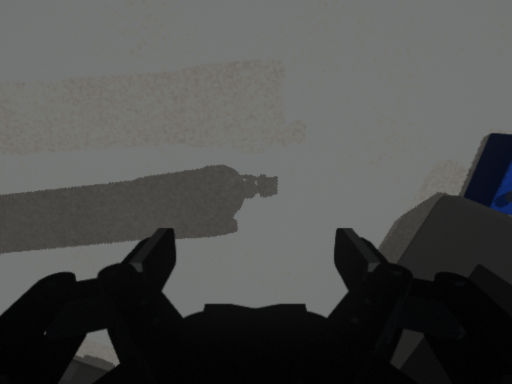

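The scene view shows the ring at about (148,165), vials at (100,150), (178,132) and (177,205), and the bottle at (280,190). In the side view the ring is at (299,254). Next I'll measure them.

```bash
cat > h.py <<'E'
import numpy as np,cv2
from workcell import manip
np.set_printoptions(precision=4,suppress=True)
def pose(name,obs=None):
    i=manip.camera_info(name)
    if name!="wrist": return i,i["pose"]
    from scipy.spatial.transform import Rotation as R
    T=np.eye(4);T[:3,:3]=R.from_quat(obs["ee_rot"]).as_matrix();T[:3,3]=obs["position"]
    return i,T@i["T_tool_cam"]
def rays(name,uv,obs=None):
    i,T=pose(name,obs)
    p=cv2.undistortPoints(np.asarray(uv,float).reshape(-1,1,2),i["intrinsics"],i["dist_coeffs"])[:,0]
    d=np.c_[p[:,0],-p[:,1],-np.ones(len(p))]@T[:3,:3].T
    return T[:3,3],d
def onz(name,uv,z,obs=None):
    o,d=rays(name,uv,obs); return o+d*((z-o[2])/d[:,2])[:,None]
def pts(name,uv,dep,obs=None):
    o,d=rays(name,uv,obs); return o+d*np.asarray(dep)[:,None]
def red(im):
    im=im.astype(int);r,g,b=im[...,0],im[...,1],im[...,2]
    return (r>70)&(r>1.7*g)&(r>1.7*b)
def circ(P):
    A=np.c_[2*P[:,:2],np.ones(len(P))];s=np.linalg.lstsq(A,(P[:,:2]**2).sum(1),rcond=None)[0]
    return s[:2],np.sqrt(s[2]+s[:2]@s[:2])
E
python3 - <<'E'
from h import *
for n in ["scene","side"]:
    z=np.load(n+"0.npz");im,d=z["im"],z["d"]
    v,u=np.mgrid[:384,:512];uv=np.c_[u.ravel(),v.ravel()]
    P=pts(n,uv,d.ravel());P[d.ravel()==0]=np.nan
    P=P.reshape(384,512,3);
    box=(P[...,0]>.3)&(P[...,0]<.9)&(P[...,1]>-.5)&(P[...,1]<.4)
    m=box&(abs(P[...,2]-.095)<.004)   # tray face
    # ring top / hub top
    for zz in (.141,.149):
        q=box&(abs(P[...,2]-zz)<.003); print(n,zz,q.sum(),np.nanmedian(P[q],0))
    r=red(im)&box; print('red',r.sum()); print(np.c_[u[r],v[r],P[r]][:40])
    # above-tray objects
    q=(box&(P[...,2]>.105)).astype(np.uint8)
    k,l,s,c=cv2.connectedComponentsWithStats(q)
    for j in range(1,k):
        if s[j,4]>15:
            w=P[l==j];print(s[j],c[j],'med',np.median(w,0),'min',w.min(0),'max',w.max(0))
    cv2.imwrite(f"pics/{n}crop.png",cv2.resize(im[90:290,0:300] if n=="scene" else im[160:384,180:470],None,fx=2.6,fy=2.6,interpolation=cv2.INTER_CUBIC)[:,:,::-1])
E
```

```text
scene 0.141 1030 [ 0.5277 -0.0484  0.1406]
scene 0.149 843 [ 0.5197 -0.0449  0.1488]
red 16
[[150.     144.       0.4665  -0.0509   0.1395]
 [149.     145.       0.4706  -0.0521   0.1409]
 [150.     145.       0.4706  -0.0503   0.1408]
 [149.     146.       0.4751  -0.0514   0.1426]
 [150.     146.       0.4729  -0.0501   0.1405]
 [149.     147.       0.4777  -0.0511   0.1426]
 [147.     148.       0.4865  -0.0528   0.1486]
 [148.     148.       0.4873  -0.0508   0.1493]
 [147.     149.       0.4892  -0.0524   0.1487]
 [148.     149.       0.4899  -0.0505   0.1493]
 [147.     150.       0.4945  -0.0514   0.1513]
 [147.     151.       0.4957  -0.0515   0.15  ]
 [146.     152.       0.4974  -0.0532   0.1492]
 [147.     152.       0.498   -0.0513   0.1498]
 [146.     153.       0.4991  -0.0532   0.1484]
 [147.     153.       0.5002  -0.0511   0.1495]]
[171 121  13  24 242] [176.9587 131.8554] med [ 0.4257 -0.0049  0.1314] min [ 0.4084 -0.0182  0.1051] max [0.4315 0.0049 0.1478]
[   0  123   50   93 1625] [ 17.4751 169.4683] med [ 0.587  -0.2439  0.2064] min [ 0.498  -0.2626  0.1052] max
[... 2499 characters left out ...]
1 0.105 ] max [0.5538 0.2058 0.1528]
[299 200  13  23 234] [304.6068 210.4573] med [ 0.5908 -0.0009  0.1347] min [ 0.5828 -0.0087  0.1052] max [0.6077 0.014  0.1485]
[ 272  231   55   54 2293] [298.3755 256.952 ] med [ 0.5005 -0.0607  0.142 ] min [ 0.4629 -0.1004  0.105 ] max [ 0.5567 -0.0081  0.1538]
[ 389  255   80   98 1856] [432.5162 297.111 ] med [ 0.5459 -0.2517  0.2238] min [ 0.4945 -0.2661  0.105 ] max [ 0.6085 -0.2356  0.2325]
[233 263  15  24 279] [240.3656 274.8817] med [ 0.4132 -0.0114  0.1383] min [ 0.4033 -0.0185  0.1054] max [0.4278 0.0066 0.1485]
[317 300  18  27 329] [325.8328 311.9878] med [ 0.4592 -0.1497  0.1399] min [ 0.4514 -0.1611  0.1051] max [ 0.4744 -0.1335  0.1494]
```

Run:
```python
from h import *
from scipy.optimize import least_squares
for n in ["scene","side"]:
    z=np.load(n+"0.npz");im,d=z["im"],z["d"]
    v,u=np.mgrid[:384,:512];P=pts(n,np.c_[u.ravel(),v.ravel()],d.ravel())
    c0=np.array([.511,-.053])
    for zz,R in ((.141,.0465),(.149,.0275)):
        q=(abs(P[:,2]-zz)<.0025)&(np.hypot(*(P[:,:2]-c0).T)<.06)&(d.ravel()>0)
        W=P[q];a=np.arctan2(W[:,1]-c0[1],W[:,0]-c0[0]);r=np.hypot(*(W[:,:2]-c0).T)
        E=[]
        for k in np.arange(-np.pi,np.pi,.15):
            s=(a>=k)&(a<k+.15)
            if s.sum()>3:
                j=np.argsort(r[s])[-2:].min(); 
                E.append(W[s][np.argsort(r[s])[-2]])
        E=np.array(E);print(n,zz,len(E),circ(E), 'extent',W.min(0),W.max(0))
    # tray outer z 95 face extent
    q=(abs(P[:,2]-.095)<.003)&(np.hypot(*(P[:,:2]-c0).T)<.16); W=P[q]
    print('tray',np.percentile(W,[.2,99.8],axis=0))
    r=red(im).ravel()&(np.hypot(*(P[:,:2]-c0).T)<.06); print('red centroid',P[r].mean(0))
```

```text
scene 0.141 42 (array([ 0.5117, -0.0528]), np.float64(0.04325333217881852)) extent [ 0.4663 -0.0972  0.1385] [ 0.5563 -0.0073  0.1434]
scene 0.149 42 (array([ 0.5119, -0.0527]), np.float64(0.024551618523853146)) extent [ 0.4857 -0.078   0.1465] [ 0.5374 -0.0262  0.1514]
tray [[ 0.3826 -0.1806  0.0921]
 [ 0.6426  0.077   0.098 ]]
red centroid [ 0.4857 -0.0515  0.1463]
side 0.141 42 (array([ 0.5097, -0.054 ]), np.float64(0.04473939817577882)) extent [ 0.4631 -0.1004  0.1385] [ 0.5553 -0.0081  0.1435]
side 0.149 42 (array([ 0.5096, -0.0543]), np.float64(0.02499484031748277)) extent [ 0.4841 -0.08    0.1465] [ 0.5364 -0.028   0.1515]
tray [[ 0.3799 -0.1844  0.0924]
 [ 0.6383  0.0744  0.098 ]]
red centroid [ 0.4833 -0.0533  0.1462]
```

View pics/sidecrop.png

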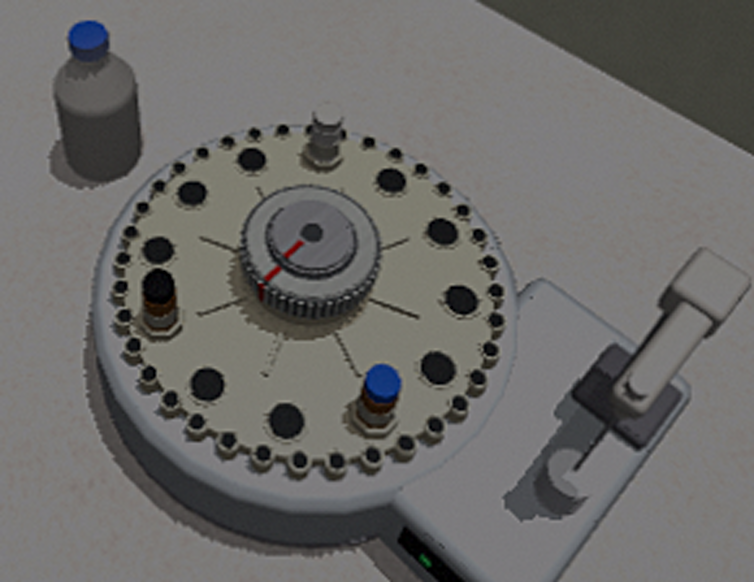

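Emit:
send_rows(steps=[[[-0.03,-0.03,-0.05],0],[[-0.07,-0.07,-0.07],0],[[-0.11,-0.11,-0.07],0],[[-0.15,-0.15,-0.07],0],[[-0.19,-0.19,-0.07],0],[[-0.23,-0.23,-0.07],0],[[-0.27,-0.27,-0.07],0],[[-0.31,-0.31,-0.07],0]], hand=0, force=20)

```text
clock: 1.15
position: [0.4109, -0.1615, 0.3013]
ee_rot: [0.838, -0.546, 0.0, 0.0]
ft_force: [0.7, -0.2, -0.3]
grip_width: -0.002
```

Emit:
send_rows(steps=[[[-0.03,-0.03,0],0],[[-0.06,-0.061,0],0],[[-0.06,-0.061,0],0],[[-0.06,-0.061,0.02],0],[[-0.06,-0.061,0.03],0],[[-0.06,-0.061,0.03],0],[[-0.06,-0.061,0.03],0],[[-0.06,-0.061,0.03],0]])

```text
clock: 2.15
position: [0.4425, -0.084, 0.2718]
ee_rot: [0.838, -0.546, 0.0, -0.0]
ft_force: [1.0, 0.1, 0.0]
grip_width: 0.003
```

Run:
```python
from h import *
o=manip.get_obs();print(o)
for n in ["wrist","side","scene"]:
    im,d=manip.camera(n); cv2.imwrite(f"pics/{n}1.png",im[:,:,::-1]); np.savez(f"{n}1.npz",im=im,d=d)
```

```text
{'clock': 2.15, 'joint_pos': array([ 0.6616, -0.0548, -0.5466,  1.8063, -0.0289,  1.3814, -1.0351]), 'joint_velocities': array([-0.0002, -0.0012, -0.0015,  0.0017,  0.0011, -0.0018, -0.0013]), 'tau': array([  0.0443, -31.2686,   1.0249, -39.3791,   0.0208,   0.0064,
         0.0035]), 'position': array([ 0.4425, -0.084 ,  0.2718]), 'ee_rot': array([ 0.8375, -0.5464,  0.0004, -0.0001]), 'ft_force': array([0.9508, 0.1017, 0.0101]), 'torque': array([0.0002, 0.0229, 0.0305]), 'grip_width': 0.0025144304525549256}
```

View pics/wrist1.png

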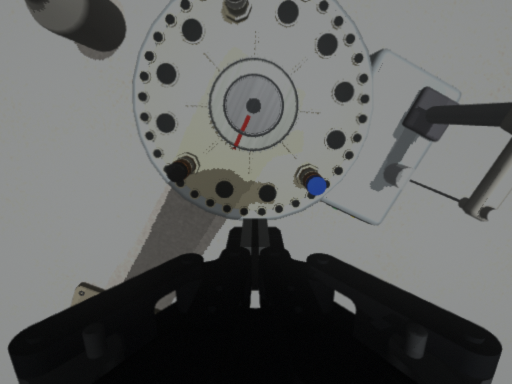

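View pics/side1.png

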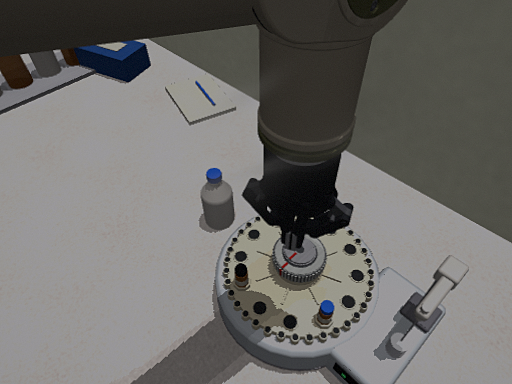

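View pics/scene1.png

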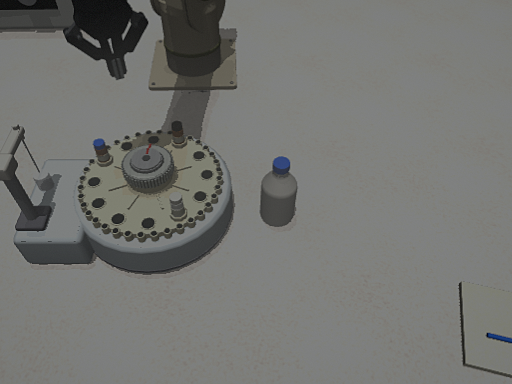

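Run:
```python
from h import *
from scipy.spatial.transform import Rotation as R
o=manip.get_obs();z=np.load("wrist1.npz");im,d=z["im"],z["d"]
v,u=np.mgrid[:384,:512];P=pts("wrist",np.c_[u.ravel(),v.ravel()],d.ravel(),o)
Q=(P-o["position"])@R.from_quat(o["ee_rot"]).as_matrix()
ok=(d.ravel()>0)&(d.ravel()<.2)&(abs(Q[:,0])<.09)&(Q[:,1]<.06)
for lo in np.arange(-.1,.012,.01):
    s=ok&(Q[:,2]>=lo)&(Q[:,2]<lo+.01)
    if s.any(): print(round(lo,3),s.sum(),Q[s].min(0),Q[s].max(0))
# ring centre from wrist: hub & ring top
for zz in(.141,.149):
    q=(abs(P[:,2]-zz)<.003)&(np.hypot(P[:,0]-.511,P[:,1]+.0535)<.06);W=P[q];print(zz,W.min(0),W.max(0),(W.min(0)+W.max(0))/2)
r=red(im).ravel()&(np.hypot(P[:,0]-.511,P[:,1]+.0535)<.06);W=P[r]
a=W[np.hypot(W[:,0]-.511,W[:,1]+.0535)>.0285];b=W[np.hypot(W[:,0]-.511,W[:,1]+.0535)<=.0285];print(a.mean(0),b.mean(0),a.min(0),a.max(0))
```

```text
-0.1 14382 [-0.061  -0.0215 -0.1   ] [ 0.0616 -0.0021 -0.09  ]
-0.09 12350 [-0.0624 -0.0191 -0.09  ] [ 0.0625  0.0013 -0.08  ]
-0.08 8341 [-0.0564 -0.0188 -0.08  ] [ 0.0581  0.0068 -0.07  ]
-0.07 3718 [-0.0494 -0.0182 -0.07  ] [ 0.0498  0.0087 -0.06  ]
-0.06 4321 [-0.0406 -0.0147 -0.06  ] [ 0.0414  0.0084 -0.05  ]
-0.05 1473 [-0.032  -0.0147 -0.05  ] [ 0.034   0.0112 -0.04  ]
-0.04 663 [-0.0128 -0.0128 -0.0399] [ 0.0136  0.011  -0.03  ]
-0.03 491 [-0.0131 -0.0122 -0.03  ] [ 0.014  -0.0067 -0.02  ]
-0.02 395 [-0.0131 -0.012  -0.02  ] [ 0.014  -0.0065 -0.01  ]
-0.01 148 [-0.0119 -0.0124 -0.0099] [ 0.0127 -0.0068 -0.003 ]
0.141 [ 0.4647 -0.0975  0.138 ] [ 0.5565 -0.0061  0.144 ] [ 0.5106 -0.0518  0.141 ]
0.149 [ 0.4856 -0.0784  0.146 ] [ 0.5378 -0.0253  0.1516] [ 0.5117 -0.0518  0.1488]
[ 0.4744 -0.0512  0.1416] [ 0.4936 -0.0518  0.1495] [ 0.4649 -0.053   0.1382] [ 0.4811 -0.0495  0.1431]
```

Emit:
send_rows(steps=[[[-0.001,0,0.05],0],[[-0.001,0,0.1],0],[[-0.001,0,0.14],0],[[-0.001,0,0.149],0],[[-0.001,0,0.149],0],[[-0.001,-0.008,0.149],0],[[-0.001,-0.014,0.149],0],[[-0.001,-0.016,0.149],0]])

```text
clock: 3.3
position: [0.4575, -0.0762, 0.123]
ee_rot: [0.838, -0.546, 0.001, -0.0]
ft_force: [0.1, 0.1, -0.2]
grip_width: 0.0
```

Emit:
send_rows(steps=[[[0,-0.0003,0],0],[[0,-0.0006,0],0],[[0,-0.0009,0],0],[[0,-0.0012,0],0],[[0,-0.0015,0],0],[[0,-0.0018,0],0],[[0,-0.002,0],0],[[0,-0.002,0],0]])

```text
clock: 4.3
position: [0.4584, -0.0757, 0.1223]
ee_rot: [0.838, -0.546, 0.0, 0.0]
ft_force: [0.5, -0.2, 0.0]
grip_width: -0.003
```

Run:
```python
from h import *
o=manip.get_obs();print(o['position'],o['ft_force'],o['torque'])
for n in ["wrist","side"]:
    im,d=manip.camera(n); cv2.imwrite(f"pics/{n}2.png",im[:,:,::-1])
```

```text
[ 0.4584 -0.0757  0.1223] [ 0.5469 -0.1864  0.0289] [-0.      0.0266 -0.0097]
```

View pics/wrist2.png

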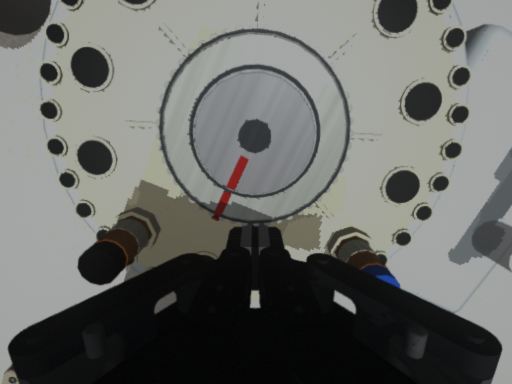

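View pics/side2.png

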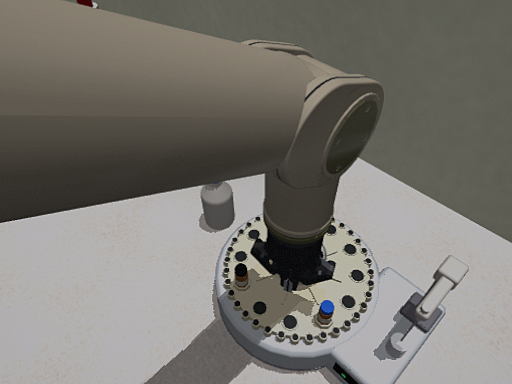

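Wrist view: the shut fingertip is at (256,228), just short of the rim. The marks are in line from (243,158) to (216,220). There's no contact yet, so I'll creep in.

Emit:
send_rows(steps=[[[0,-0.0002,0],0],[[0,-0.0004,0],0],[[0,-0.0006,0],0],[[0,-0.0008,0],0],[[0,-0.001,0],0],[[0,-0.0012,0],0],[[0,-0.0015,0],0],[[0,-0.0015,0],0]])

```text
clock: 5.4
position: [0.459, -0.0755, 0.1221]
ee_rot: [0.837, -0.547, -0.001, 0.001]
ft_force: [-6.2, -2.4, 4.2]
grip_width: 0.003
```

Emit:
send_rows(steps=[[[0.0034,0,0],0],[[0.0068,0,0],0],[[0.0101,0,0],0],[[0.0135,0,0],0],[[0.0174,-0.0002,0],0],[[0.0213,-0.0007,0],0],[[0.0251,-0.0015,0],0],[[0.0289,-0.0027,0],0]])

```text
clock: 6.4
position: [0.4743, -0.1007, 0.1224]
ee_rot: [0.838, -0.546, 0.0, -0.0]
ft_force: [-0.5, -0.4, 0.5]
grip_width: -0.001
```

```bash
cat >> h.py <<'E'
C=np.array([.511,-.053])
def mark(tag,names=("wrist",),C=C):
    o=manip.get_obs();F=o['ft_force'];X=np.array([.403,-.915]);Y=np.array([-.915,-.403])
    rel=o['position'][:2]-C
    print('t',o['clock'],'tool-rel',rel@X*1e3,rel@Y*1e3,'z',o['position'][2],'F tool',F[:2]@X,F[:2]@Y,F[2])
    for n in names:
        im,d=manip.camera(n);cv2.imwrite(f"pics/{n}_{tag}.png",im[:,:,::-1])
        v,u=np.nonzero(red(im))
        if len(u)==0: print(n,'none');continue
        P=onz(n,np.c_[u,v],.143,o);e=P[:,:2]-C;r=np.hypot(*e.T);a=np.degrees(np.arctan2(e[:,1],e[:,0]))
        s=(r>.031)&(r<.049)
        if s.sum()>3:
            m=e[s].mean(0);print(n,'mark az',np.degrees(np.arctan2(m[1],m[0]))%360,'n',s.sum(),'rel',(np.degrees(np.arctan2(m[1],m[0]))-180)%360)
        else: print(n,'no mark',s.sum())
E
python3 -c "
from h import *
mark('a',('wrist','side','scene'))"
```

```text
t 6.4 tool-rel 28.827785063391985 52.82094679423988 z 0.12237847297823362 F tool 0.20533441311554798 0.6304766123255685 0.4938581738133209
wrist no mark 3
side no mark 0
scene no mark 1
```

View pics/wrist_a.png

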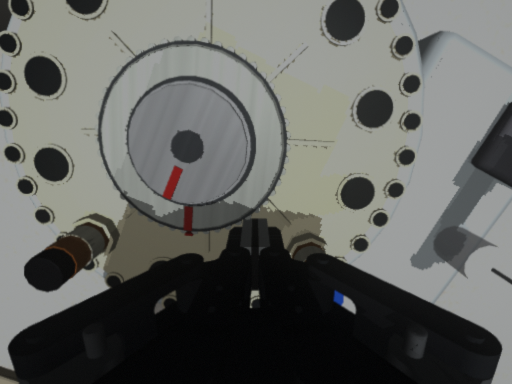

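Wrist view: the ring mark, at (189,220), has moved clear of the hub line at (172,183). The contact force has dropped off at the corner. I'll loosen the red threshold for shadow.

```bash
sed -i 's/return (r>70)&(r>1.7\*g)&(r>1.7\*b)/return (r>30)\&(r>1.8*g)\&(r>1.8*b)\&(r-g>18)/' h.py
python3 -c "
from h import *
mark('b',('wrist','side','scene'))"
```

```text
t 6.55 tool-rel 28.631694847653506 52.957646135631556 z 0.12229851275470767 F tool -0.07465788592281064 0.01139220884338409 -0.7288111106118814
wrist mark az 198.13216409262716 n 177 rel 18.132164092627136
side no mark 0
scene no mark 2
```

Emit:
send_rows(steps=[[[-0.0005,-0.0012,0],0],[[0.0029,-0.0029,0],0],[[0.0061,-0.0049,0],0],[[0.0093,-0.0069,0],0],[[0.0122,-0.0092,0],0],[[0.015,-0.0117,0],0],[[0.0175,-0.0145,0],0],[[0.0198,-0.0174,0],0]])

```text
clock: 7.7
position: [0.4978, -0.1116, 0.1222]
ee_rot: [0.838, -0.546, -0.0, 0.0]
ft_force: [-3.0, 0.2, 0.3]
grip_width: 0.002
```

```bash
python3 -c "
from h import *
mark('c',('wrist',))"
```

```text
t 7.7 tool-rel 48.33818439590988 35.71375594168762 z 0.12221844970330871 F tool -1.3359503651305533 2.6510306936899184 0.2783474709062027
wrist mark az 199.64900675400898 n 166 rel 19.64900675400895
```

View pics/wrist_c.png

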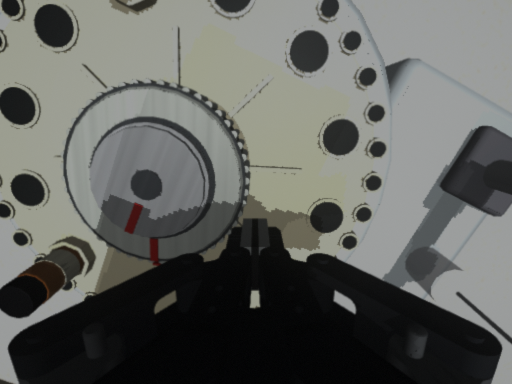

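Run:
```python
from h import *
from scipy.spatial.transform import Rotation as R
o=manip.get_obs()
z=np.load("wrist1.npz");im,d=z["im"],z["d"]
T=manip.camera_info("wrist")["T_tool_cam"]; i=manip.camera_info("wrist")
v,u=np.mgrid[:384,:512]
p=cv2.undistortPoints(np.c_[u.ravel(),v.ravel()].astype(float).reshape(-1,1,2),i["intrinsics"],i["dist_coeffs"])[:,0]
Q=(np.c_[p[:,0],-p[:,1],-np.ones(len(p))]*d.ravel()[:,None])@T[:3,:3].T+T[:3,3]
Q=Q.reshape(384,512,3)
for r in range(214,262,4):
    print(r,[ (c,)+tuple((Q[r,c]*1e3).round(0).astype(int)) for c in range(222,292,6) if d[r,c]<.2 and d[r,c]>0])
cv2.imwrite("pics/tip.png",cv2.resize(im[200:300,200:312],None,fx=6,fy=6,interpolation=cv2.INTER_NEAREST)[:,:,::-1]*2)
```

```text
214 []
218 [(246, np.int64(-4), np.int64(-12), np.int64(-5)), (252, np.int64(-1), np.int64(-11), np.int64(-4)), (258, np.int64(2), np.int64(-12), np.int64(-4)), (264, np.int64(6), np.int64(-11), np.int64(-4))]
222 [(246, np.int64(-4), np.int64(-11), np.int64(-9)), (252, np.int64(-1), np.int64(-11), np.int64(-9)), (258, np.int64(2), np.int64(-11), np.int64(-9)), (264, np.int64(5), np.int64(-12), np.int64(-11))]
226 [(246, np.int64(-4), np.int64(-11), np.int64(-15)), (252, np.int64(-1), np.int64(-12), np.int64(-16)), (258, np.int64(2), np.int64(-11), np.int64(-15)), (264, np.int64(5), np.int64(-11), np.int64(-16))]
230 [(234, np.int64(-11), np.int64(-7), np.int64(-12)), (240, np.int64(-7), np.int64(-8), np.int64(-12)), (246, np.int64(-4), np.int64(-12), np.int64(-21)), (252, np.int64(-1), np.int64(-12), np.int64(-21)), (258, np.int64(2), np.int64(-11), np.int64(-20)), (264, np.int64(5), np.int64(-12), np.int64(-21)), (270, np.int64(9), np.int64(-7), np.int64(-11)), (276, np.int64(12), np.int64(-7), np.int64(-11))]
234 [(234, np.int64(-10), np.int64(-8), np.int64(-17)), (240, np.int64(-
[... 2848 characters left out ...]
(12), np.int64(-12), np.int64(-46)), (288, np.int64(14), np.int64(-13), np.int64(-46))]
258 [(222, np.int64(-12), np.int64(-13), np.int64(-49)), (228, np.int64(-10), np.int64(-12), np.int64(-49)), (234, np.int64(-8), np.int64(-12), np.int64(-49)), (240, np.int64(-5), np.int64(-12), np.int64(-49)), (246, np.int64(-3), np.int64(-13), np.int64(-50)), (252, np.int64(-1), np.int64(-6), np.int64(-37)), (258, np.int64(2), np.int64(-6), np.int64(-38)), (264, np.int64(4), np.int64(-13), np.int64(-49)), (270, np.int64(7), np.int64(-12), np.int64(-48)), (276, np.int64(9), np.int64(-11), np.int64(-47)), (282, np.int64(11), np.int64(-12), np.int64(-49)), (288, np.int64(14), np.int64(-12), np.int64(-49))]
```

View pics/tip.png

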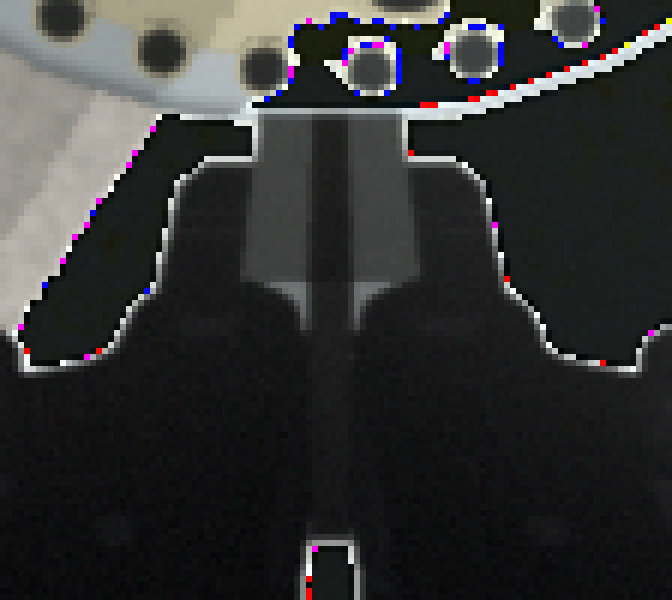

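```bash
cat > plan.py <<'E'
import numpy as np,sys
# fingertip outline (mm, tool x,y) and path; phi decreases = anticlockwise from above
V=np.array([(7,11.5),(13,7),(13,-7),(7,-11.5),(-7,-11.5),(-13,-7),(-13,7),(-7,11.5)],float)
def plan(cmd,phi0,rc,step,off=(0,0),n=8):
    ph=np.radians(np.arange(phi0,phi0-360,-.1));N=np.c_[np.cos(ph),np.sin(ph)]
    v=V[(N@V.T).argmax(1)];P=rc*N+v+np.array(off)
    s=np.r_[0,np.cumsum(np.hypot(*np.diff(P,axis=0).T))]
    S=step*np.arange(1,n+1)
    Q=np.c_[np.interp(S,s,P[:,0]),np.interp(S,s,P[:,1])]
    print('phi end',np.degrees(np.interp(S[-1],s,ph)).round(1),'frac',np.interp(S[-1],s,np.arange(len(s)))%1,'cmd end',Q[-1].round(1))
    print([[[round(float(a)/1e3,4),round(float(b)/1e3,4),0],0] for a,b in Q-np.array(cmd)])
if __name__=="__main__":
    a=[float(x) for x in sys.argv[1:]];plan(a[:2],a[2],a[3],a[4],a[5:7] or (0,0))
E
python3 plan.py 48.7 35.7 40 44 4
```

```text
phi end 0.1 frac 0.09654211731640316 cmd end [57.   5.7]
[[[0.0004, -0.0036, 0], 0], [[0.0026, -0.007, 0], 0], [[0.0044, -0.0105, 0], 0], [[0.0059, -0.0143, 0], 0], [[0.007, -0.0181, 0], 0], [[0.0078, -0.022, 0], 0], [[0.0082, -0.026, 0], 0], [[0.0083, -0.03, 0], 0]]
```

Emit:
send_rows(steps=[[[0.0004,-0.0036,0.002],0],[[0.0026,-0.007,0.004],0],[[0.0044,-0.0105,0.005],0],[[0.0059,-0.0143,0.005],0],[[0.007,-0.0181,0.005],0],[[0.0078,-0.022,0.005],0],[[0.0082,-0.026,0.005],0],[[0.0083,-0.03,0.005],0]])

```text
clock: 8.75
position: [0.5295, -0.1092, 0.1176]
ee_rot: [0.837, -0.547, 0.001, 0.001]
ft_force: [0.4, -8.6, 2.0]
grip_width: 0.002
```

```bash
cat > plan.py <<'E'
import numpy as np,sys
V=np.array([(7,11.5),(13,7),(13,-7),(7,-11.5),(-7,-11.5),(-13,-7),(-13,7),(-7,11.5)],float)
def plan(cmd,rc,step,off=(0,0),n=8):
    ph=np.radians(np.arange(180,-540,-.1));N=np.c_[np.cos(ph),np.sin(ph)]
    v=V[(N@V.T).argmax(1)];P=rc*N+v+np.array(off)
    s=np.r_[0,np.cumsum(np.hypot(*np.diff(P,axis=0).T))]
    t=np.arange(0,s[-1],.2);D=np.c_[np.interp(t,s,P[:,0]),np.interp(t,s,P[:,1])]
    cmd=np.array(cmd);k=np.hypot(*(D[:len(D)//2]-cmd).T).argmin()
    S=t[k]+step*np.arange(1,n+1)
    Q=np.c_[np.interp(S,s,P[:,0]),np.interp(S,s,P[:,1])]
    print('start dist',np.hypot(*(D[k]-cmd)).round(2),'phi end',(np.degrees(np.interp(S[-1],s,ph))%360).round(1),'cmd end',(np.round(Q[-1]-cmd,1)+cmd).round(1))
    print([[[round(float(a)/1e3,4),round(float(b)/1e3,4),0],0] for a,b in Q-cmd])
if __name__=="__main__":
    a=[float(x) for x in sys.argv[1:]];plan(a[:2],a[2],a[3],a[4:6] or (0,0))
E
python3 -c "
from h import *
mark('d',('wrist',))"; python3 plan.py 57 5.7 44 4
```

```text
t 8.75 tool-rel 58.87207996186639 5.757182782342571 z 0.1176354689561469 F tool 8.02719731513419 3.1301399609013814 1.9875385809932664
wrist no mark 1
start dist 0.07 phi end 334.8 cmd end [ 52.8 -25.8]
[[[-0.0, -0.0041, 0], 0], [[-0.0, -0.0081, 0], 0], [[-0.0, -0.0121, 0], 0], [[-0.0001, -0.0161, 0], 0], [[-0.0006, -0.02, 0], 0], [[-0.0015, -0.0239, 0], 0], [[-0.0027, -0.0278, 0], 0], [[-0.0042, -0.0315, 0], 0]]
```

View pics/wrist_d.png

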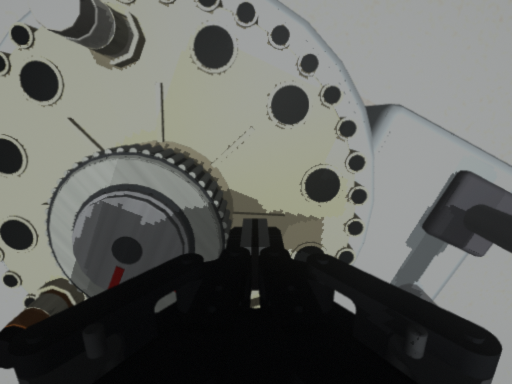

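The press is 8 N radial and 3 N tangential. The mark is now hidden behind the gripper in the wrist view. Continuing the orbit.

Emit:
send_rows(steps=[[[0,-0.0041,0],0],[[0,-0.0081,0],0],[[0,-0.0121,0],0],[[-0.0001,-0.0161,0],0],[[-0.0006,-0.02,0],0],[[-0.0015,-0.0239,0],0],[[-0.0027,-0.0278,0],0],[[-0.0042,-0.0315,0],0]])

```text
clock: 9.8
position: [0.557, -0.0912, 0.1178]
ee_rot: [0.837, -0.547, 0.001, -0.0]
ft_force: [2.0, -5.8, 1.0]
grip_width: 0.001
```

```bash
python3 -c "
from h import *
mark('e',('wrist','side','scene'))"; python3 plan.py 52.8 -25.8 44 5
```

```text
t 9.8 tool-rel 53.54727641467578 -26.719356109452576 z 0.11776291308797783 F tool 6.106617362598142 0.47846033230048507 1.039971550645789
wrist none
side mark az 281.40648103163113 n 20 rel 101.40648103163113
scene none
start dist 0.05 phi end 292.5 cmd end [ 23.8 -52.2]
[[[-0.0024, -0.0043, 0], 0], [[-0.0052, -0.0084, 0], 0], [[-0.0086, -0.0122, 0], 0], [[-0.0123, -0.0155, 0], 0], [[-0.0163, -0.0185, 0], 0], [[-0.0203, -0.0215, 0], 0], [[-0.0245, -0.0242, 0], 0], [[-0.029, -0.0264, 0], 0]]
```

View pics/side_e.png

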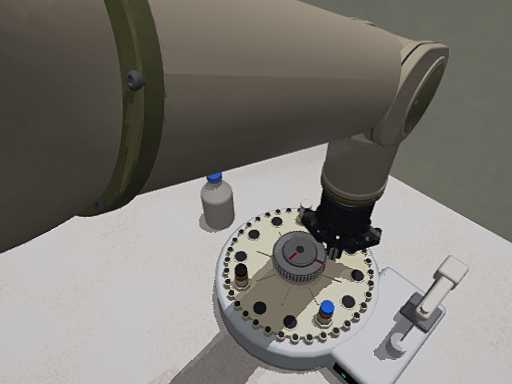

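View pics/scene_e.png

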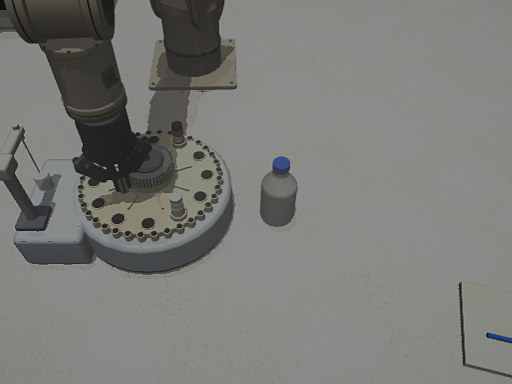

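Side view: the ring mark is at about (319,261), giving 101° turned, so the drive isn't slipping. Continuing at 5 mm per row.

Emit:
send_rows(steps=[[[-0.0024,-0.0043,0],0],[[-0.0052,-0.0084,0],0],[[-0.0086,-0.0122,0],0],[[-0.0123,-0.0155,0],0],[[-0.0163,-0.0185,0],0],[[-0.0203,-0.0215,0],0],[[-0.0245,-0.0242,0],0],[[-0.029,-0.0264,0],0]])

```text
clock: 10.95
position: [0.5685, -0.0526, 0.1173]
ee_rot: [0.838, -0.546, 0.0, -0.0]
ft_force: [3.6, -2.3, 0.1]
grip_width: 0.004
```

```bash
python3 -c "
from h import *
mark('f',('side','scene'))"; python3 plan.py 23.8 -52.2 44 5
```

```text
t 10.95 tool-rel 22.82802351802131 -52.81335515744515 z 0.11728424045030852 F tool 3.524943428420321 -2.3746044333647593 0.1388174021392884
side mark az 328.62773718644985 n 17 rel 148.62773718644985
scene none
start dist 0.04 phi end 258.6 cmd end [-15.7 -54.6]
[[[-0.0047, -0.0016, 0], 0], [[-0.0096, -0.0027, 0], 0], [[-0.0146, -0.0032, 0], 0], [[-0.0196, -0.0033, 0], 0], [[-0.0246, -0.0033, 0], 0], [[-0.0296, -0.0033, 0], 0], [[-0.0346, -0.0031, 0], 0], [[-0.0395, -0.0024, 0], 0]]
```

Emit:
send_rows(steps=[[[-0.0047,-0.0012,0],0],[[-0.0096,-0.0022,0],0],[[-0.0146,-0.0027,0],0],[[-0.0196,-0.0028,0],0],[[-0.0246,-0.0028,0],0],[[-0.0296,-0.0028,0],0],[[-0.0346,-0.0026,0],0],[[-0.0395,-0.0019,0],0]])

```text
clock: 12.05
position: [0.5551, -0.0146, 0.1177]
ee_rot: [0.838, -0.546, 0.001, -0.002]
ft_force: [6.3, 3.6, -0.2]
grip_width: 0.001
```

```bash
python3 -c "
from h import *
mark('g',('side','scene'))"; python3 plan.py -15.7 -54.1 43.5 5
```

```text
t 12.05 tool-rel -17.380974248413423 -55.78741434489034 z 0.11774130029557858 F tool -0.7690326005827954 -7.230043074112817 -0.18130031928588283
side mark az 19.71009817061635 n 13 rel 199.71009817061636
scene no mark 0
start dist 0.06 phi end 215.7 cmd end [-48.3 -32.4]
[[[-0.0048, 0.0012, 0], 0], [[-0.0094, 0.0031, 0], 0], [[-0.0139, 0.0054, 0], 0], [[-0.018, 0.0082, 0], 0], [[-0.022, 0.0112, 0], 0], [[-0.0259, 0.0143, 0], 0], [[-0.0295, 0.0178, 0], 0], [[-0.0326, 0.0217, 0], 0]]
```

Emit:
send_rows(steps=[[[-0.0048,0.0012,0],0],[[-0.0094,0.0031,0],0],[[-0.0139,0.0054,0],0],[[-0.018,0.0082,0],0],[[-0.022,0.0112,0],0],[[-0.0259,0.0143,0],0],[[-0.0295,0.0178,0],0],[[-0.0326,0.0217,0],0]])

```text
clock: 13.15
position: [0.5209, 0.0063, 0.1175]
ee_rot: [0.838, -0.546, -0.0, -0.001]
ft_force: [2.6, 4.4, 1.0]
grip_width: -0.0
```

```bash
python3 -c "
from h import *
mark('h',('side','scene'))"; python3 plan.py -48.3 -32.4 43.5 5
```

```text
t 13.15 tool-rel -50.22934084444071 -32.971242521582916 z 0.11749704287881554 F tool -3.0287872955364983 -4.15130426483466 0.9746095770438518
side mark az 70.25110852912503 n 15 rel 250.25110852912502
scene mark az 70.0389483178197 n 4 rel 250.0389483178197
start dist 0.02 phi end 179.9 cmd end [-56.5   5.9]
[[[-0.0027, 0.0042, 0], 0], [[-0.0049, 0.0087, 0], 0], [[-0.0065, 0.0134, 0], 0], [[-0.0076, 0.0183, 0], 0], [[-0.0081, 0.0233, 0], 0], [[-0.0082, 0.0283, 0], 0], [[-0.0082, 0.0333, 0], 0], [[-0.0082, 0.0383, 0], 0]]
```

View pics/scene_h.png

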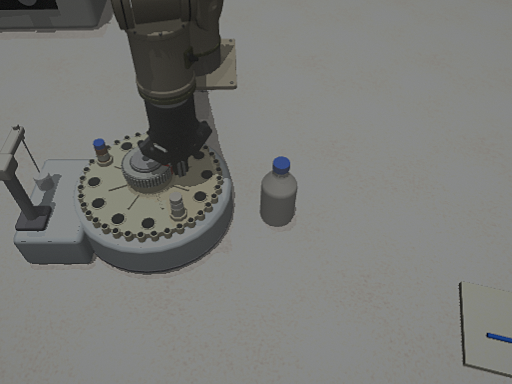

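Scene view: the finger is at (183,170) beside the rim, with the vials at (100,150) and (177,205) and the bottle undisturbed. The side and scene cameras both give 250°.

Emit:
send_rows(steps=[[[-0.0027,0.0042,0],0],[[-0.0049,0.0087,0],0],[[-0.0065,0.0134,0],0],[[-0.0076,0.0183,0],0],[[-0.0081,0.0233,0],0],[[-0.0082,0.0283,0],0],[[-0.0082,0.0333,0],0],[[-0.0082,0.0383,0],0]])

```text
clock: 14.25
position: [0.4816, -0.0004, 0.1173]
ee_rot: [0.838, -0.545, -0.002, -0.001]
ft_force: [-2.1, 10.4, 5.0]
grip_width: 0.003
```

```bash
python3 -c "
from h import *
mark('i',('side','scene'))"; python3 plan.py -56.5 5.9 43.5 5
```

```text
t 14.25 tool-rel -60.00462515920164 5.646787382055302 z 0.11726569862864111 F tool -10.350848957283826 -2.279192975948477 5.0270198981737355
side mark az 122.62741279464835 n 4 rel 302.62741279464836
scene mark az 120.80413355656562 n 6 rel 300.8041335565656
start dist 0.1 phi end 128.9 cmd end [-40.3  40.9]
[[[0.0002, 0.0049, 0], 0], [[0.0009, 0.0098, 0], 0], [[0.0022, 0.0147, 0], 0], [[0.004, 0.0193, 0], 0], [[0.0064, 0.0237, 0], 0], [[0.0092, 0.0278, 0], 0], [[0.0125, 0.0316, 0], 0], [[0.0162, 0.035, 0], 0]]
```

Emit:
send_rows(steps=[[[0.0002,0.0049,0],0],[[0.0009,0.0098,0],0],[[0.0022,0.0147,0],0],[[0.004,0.0193,0],0],[[0.0064,0.0237,0],0],[[0.0092,0.0278,0],0],[[0.0125,0.0316,0],0],[[0.0162,0.035,0],0]])

```text
clock: 15.35
position: [0.4563, -0.0324, 0.1169]
ee_rot: [0.838, -0.546, -0.001, 0.0]
ft_force: [-2.9, 4.4, 1.7]
grip_width: -0.002
```

```bash
python3 -c "
from h import *
mark('j',('side','scene','wrist'))"; python3 plan.py -40.3 40.9 43.5 5
```

```text
t 15.35 tool-rel -40.88341420525556 41.755781923425516 z 0.116905272016526 F tool -5.152808829965774 0.8805434212330177 1.670839030549868
side no mark 3
scene mark az 173.36149447791055 n 8 rel 353.3614944779106
wrist mark az 173.03564077568012 n 209 rel 353.0356407756801
start dist 0.05 phi end 90.0 cmd end [-4. 55.]
[[[0.004, 0.003, 0], 0], [[0.008, 0.006, 0], 0], [[0.0122, 0.0086, 0], 0], [[0.0167, 0.0108, 0], 0], [[0.0214, 0.0124, 0], 0], [[0.0263, 0.0135, 0], 0], [[0.0313, 0.0141, 0], 0], [[0.0363, 0.0141, 0], 0]]
```

View pics/wrist_j.png

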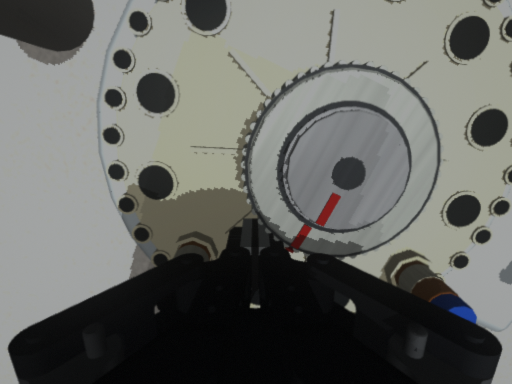

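Wrist view: the ring mark, at (295,243), is nearly back on the hub line at (325,212). That makes 353° turned. Continuing into the second turn.

Emit:
send_rows(steps=[[[0.004,0.003,0],0],[[0.008,0.006,0],0],[[0.0122,0.0086,0],0],[[0.0167,0.0108,0],0],[[0.0214,0.0124,0],0],[[0.0263,0.0135,0],0],[[0.0313,0.0141,0],0],[[0.0363,0.0141,0],0]])

```text
clock: 16.5
position: [0.4577, -0.0724, 0.1171]
ee_rot: [0.837, -0.547, -0.001, 0.001]
ft_force: [-8.8, -0.4, 4.5]
grip_width: -0.002
```

```bash
python3 -c "
from h import *
mark('k',('side','scene','wrist'))"; python3 plan.py -4 55 43.5 5
```

```text
t 16.5 tool-rel -3.7218147527823082 56.60204174758067 z 0.11706295117205291 F tool -3.2262176322412457 8.195233443780548 4.4803209087914695
side no mark 0
scene mark az 221.43714096219722 n 12 rel 41.43714096219719
wrist mark az 221.4087559912393 n 218 rel 41.40875599123933
start dist 0.03 phi end 53.2 cmd end [33.9 45.7]
[[[0.005, -0.0, 0], 0], [[0.01, -0.0, 0], 0], [[0.015, -0.0002, 0], 0], [[0.0199, -0.0009, 0], 0], [[0.0247, -0.0022, 0], 0], [[0.0294, -0.0041, 0], 0], [[0.0338, -0.0064, 0], 0], [[0.0379, -0.0093, 0], 0]]
```

Now 401°. Continuing.

Emit:
send_rows(steps=[[[0.005,0,0],0],[[0.01,0,0],0],[[0.015,-0.0002,0],0],[[0.0199,-0.0009,0],0],[[0.0247,-0.0022,0],0],[[0.0294,-0.0041,0],0],[[0.0338,-0.0064,0],0],[[0.0379,-0.0093,0],0]])

```text
clock: 17.65
position: [0.4828, -0.1029, 0.1173]
ee_rot: [0.837, -0.547, 0.0, 0.0]
ft_force: [-5.4, -3.9, 1.8]
grip_width: -0.002
```

```bash
python3 -c "
from h import *
mark('l',('side','wrist'))"; python3 plan.py 33.9 45.7 43.5 5
```

```text
t 17.65 tool-rel 34.27069969775776 45.92652138467851 z 0.11733553928603566 F tool 1.4348257586143294 6.5049099913636255 1.815876628790588
side no mark 0
wrist mark az 271.46386674166087 n 235 rel 91.46386674166087
start dist 0.02 phi end 9.0 cmd end [56.  13.8]
[[[0.004, -0.003, 0], 0], [[0.0079, -0.0061, 0], 0], [[0.0114, -0.0096, 0], 0], [[0.0146, -0.0135, 0], 0], [[0.0172, -0.0177, 0], 0], [[0.0194, -0.0223, 0], 0], [[0.021, -0.027, 0], 0], [[0.0221, -0.0319, 0], 0]]
```

451°.

Emit:
send_rows(steps=[[[0.004,-0.003,0],0],[[0.0079,-0.0061,0],0],[[0.0114,-0.0096,0],0],[[0.0146,-0.0135,0],0],[[0.0172,-0.0177,0],0],[[0.0194,-0.0223,0],0],[[0.021,-0.027,0],0],[[0.0221,-0.0319,0],0]])

```text
clock: 18.75
position: [0.5217, -0.1114, 0.1176]
ee_rot: [0.837, -0.547, 0.001, 0.0]
ft_force: [-0.8, -7.7, -1.4]
grip_width: -0.001
```

```bash
python3 -c "
from h import *
mark('m',('side','wrist','scene'))"; python3 plan.py 56 13.8 43.5 5
```

```text
t 18.75 tool-rel 57.793510780668164 13.73051034789803 z 0.11764302981500618 F tool 6.698718138858728 3.8586194208338678 -1.4267232850031744
side no mark 0
wrist mark az 321.1267525210324 n 262 rel 141.12675252103242
scene mark az 320.96997112037224 n 9 rel 140.96997112037224
start dist 0.05 phi end 334.8 cmd end [ 52.4 -25.5]
[[[0.0005, -0.0049, 0], 0], [[0.0005, -0.0099, 0], 0], [[0.0005, -0.0149, 0], 0], [[0.0005, -0.0199, 0], 0], [[0.0003, -0.0249, 0], 0], [[-0.0005, -0.0299, 0], 0], [[-0.0018, -0.0347, 0], 0], [[-0.0036, -0.0393, 0], 0]]
```

501°.

Emit:
send_rows(steps=[[[0.0005,-0.0049,0],0],[[0.0005,-0.0099,0],0],[[0.0005,-0.0149,0],0],[[0.0005,-0.0199,0],0],[[0.0003,-0.0249,0],0],[[-0.0005,-0.0299,0],0],[[-0.0018,-0.0347,0],0],[[-0.0036,-0.0393,0],0]])

```text
clock: 19.9
position: [0.5571, -0.0913, 0.1179]
ee_rot: [0.837, -0.547, 0.002, -0.001]
ft_force: [0.8, -4.4, 0.9]
grip_width: 0.003
```

```bash
python3 -c "
from h import *
mark('n',('side','wrist','scene'))"; python3 plan.py 52.4 -25.5 43.5 5
```

```text
t 19.9 tool-rel 53.633233603050705 -26.718554493622147 z 0.11794869074029438 F tool 4.3520658544216575 1.0464454948647433 0.919040098800388
side mark az 11.617801845925142 n 12 rel 191.61780184592513
wrist mark az 12.777036597756858 n 217 rel 192.77703659775685
scene mark az 14.136863193094277 n 7 rel 194.13686319309429
start dist 0.05 phi end 292.0 cmd end [ 23.3 -51.8]
[[[-0.0024, -0.0044, 0], 0], [[-0.0053, -0.0085, 0], 0], [[-0.0086, -0.0122, 0], 0], [[-0.0124, -0.0156, 0], 0], [[-0.0163, -0.0186, 0], 0], [[-0.0204, -0.0216, 0], 0], [[-0.0246, -0.0242, 0], 0], [[-0.0291, -0.0263, 0], 0]]
```

View pics/side_n.png

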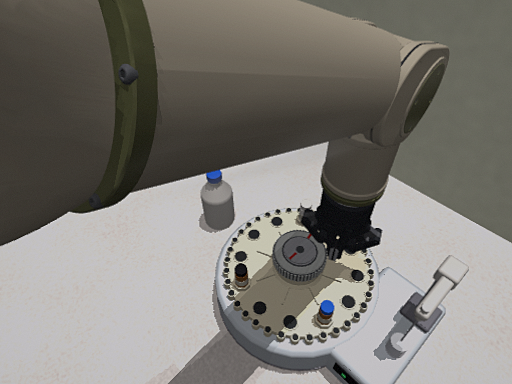

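Side view: the ring mark is at the far side, about (309,238). The hub line is at (291,256). The vials are in place. 553° so far.

Emit:
send_rows(steps=[[[-0.0024,-0.0044,0],0],[[-0.0053,-0.0085,0],0],[[-0.0086,-0.0122,0],0],[[-0.0124,-0.0156,0],0],[[-0.0163,-0.0186,0],0],[[-0.0204,-0.0216,0],0],[[-0.0246,-0.0242,0],0],[[-0.0291,-0.0263,0],0]])

```text
clock: 21.05
position: [0.5685, -0.0524, 0.1177]
ee_rot: [0.838, -0.546, 0.001, -0.001]
ft_force: [4.7, -2.1, 0.6]
grip_width: -0.001
```

```bash
python3 -c "
from h import *
mark('o',('side','scene'))"; python3 plan.py 23.3 -51.8 43.2 5
```

```text
t 21.05 tool-rel 22.676541732355492 -52.870466922281516 z 0.11766966420343165 F tool 3.7738983797327275 -3.433821773675546 0.6436785282279059
side mark az 58.86416155699841 n 14 rel 238.8641615569984
scene no mark 1
start dist 0.28 phi end 257.6 cmd end [-16.3 -53.7]
[[[-0.0048, -0.0013, 0], 0], [[-0.0097, -0.0024, 0], 0], [[-0.0146, -0.0029, 0], 0], [[-0.0196, -0.0029, 0], 0], [[-0.0246, -0.0029, 0], 0], [[-0.0296, -0.0029, 0], 0], [[-0.0346, -0.0027, 0], 0], [[-0.0396, -0.0019, 0], 0]]
```

599°.

Emit:
send_rows(steps=[[[-0.0048,-0.0013,0],0],[[-0.0097,-0.0024,0],0],[[-0.0146,-0.0029,0],0],[[-0.0196,-0.0029,0],0],[[-0.0246,-0.0029,0],0],[[-0.0296,-0.0029,0],0],[[-0.0346,-0.0027,0],0],[[-0.0396,-0.0019,0],0]])

```text
clock: 22.15
position: [0.5547, -0.014, 0.1181]
ee_rot: [0.838, -0.546, 0.001, -0.002]
ft_force: [5.6, 2.4, 2.0]
grip_width: -0.0
```

```bash
python3 -c "
from h import *
mark('p',('side','scene'))"; python3 plan.py -16.3 -53.7 43.5 5
```

```text
t 22.15 tool-rel -18.018866143443002 -55.70367691804585 z 0.11806266789042101 F tool 0.08828344696908882 -6.045831712589903 1.9538448559384292
side mark az 110.05543242387023 n 14 rel 290.05543242387023
scene none
start dist 0.3 phi end 214.7 cmd end [-48.8 -31.7]
[[[-0.0049, 0.0011, 0], 0], [[-0.0096, 0.003, 0], 0], [[-0.0139, 0.0054, 0], 0], [[-0.018, 0.0083, 0], 0], [[-0.022, 0.0113, 0], 0], [[-0.0259, 0.0145, 0], 0], [[-0.0294, 0.018, 0], 0], [[-0.0325, 0.022, 0], 0]]
```

650°. One more full call, then a short one.

Emit:
send_rows(steps=[[[-0.0049,0.0011,0],0],[[-0.0096,0.003,0],0],[[-0.0139,0.0054,0],0],[[-0.018,0.0083,0],0],[[-0.022,0.0113,0],0],[[-0.0259,0.0145,0],0],[[-0.0294,0.018,0],0],[[-0.0325,0.022,0],0]])

```text
clock: 23.25
position: [0.52, 0.0065, 0.1175]
ee_rot: [0.838, -0.546, -0.0, -0.001]
ft_force: [3.2, 5.0, 2.4]
grip_width: 0.001
```

```bash
python3 -c "
from h import *
mark('q',('side','scene','wrist'))"; python3 plan.py -48.8 -31.7 43.5 2
```

```text
t 23.25 tool-rel -50.81057036046247 -32.25122981379033 z 0.117505885125321 F tool -3.281719648384294 -4.912910016639003 2.3997523082206063
side mark az 161.00993253169983 n 17 rel 341.00993253169986
scene mark az 163.24690133940598 n 7 rel 343.246901339406
wrist none
start dist 0.05 phi end 193.6 cmd end [-55.3 -17.2]
[[[-0.0011, 0.0016, 0], 0], [[-0.0021, 0.0033, 0], 0], [[-0.003, 0.0051, 0], 0], [[-0.0039, 0.0069, 0], 0], [[-0.0047, 0.0088, 0], 0], [[-0.0054, 0.0106, 0], 0], [[-0.006, 0.0125, 0], 0], [[-0.0065, 0.0145, 0], 0]]
```

View pics/side_q.png

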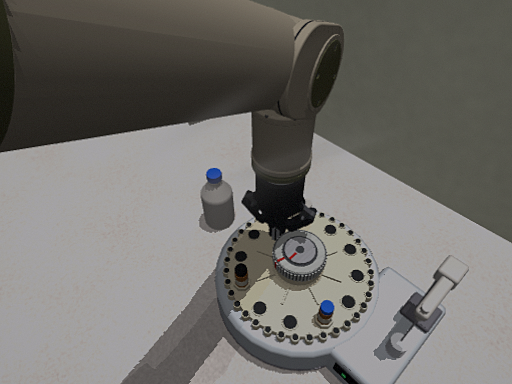

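Side view: the ring mark, at (278,262), is about 18° short of the hub line. That leaves roughly 14 mm of rim.

Emit:
send_rows(steps=[[[-0.0011,0.0016,0],0],[[-0.0021,0.0033,0],0],[[-0.003,0.0051,0],0],[[-0.0039,0.0069,0],0],[[-0.0047,0.0088,0],0],[[-0.0054,0.0106,0],0],[[-0.006,0.0122,0],0],[[-0.006,0.0122,0],0]])

```text
clock: 24.4
position: [0.5062, 0.0074, 0.1174]
ee_rot: [0.838, -0.546, -0.001, -0.001]
ft_force: [0.9, 7.2, 3.8]
grip_width: -0.004
```

```bash
python3 -c "
from h import *
mark('r',('side','scene'))"
```

```text
t 24.4 tool-rel -57.256046544195925 -19.9211633623625 z 0.11738798115381532 F tool -6.2037383070028875 -3.7483090451793086 3.84830901454583
side mark az 178.77832575188233 n 19 rel 358.77832575188233
scene no mark 0
```

Emit:
send_rows(steps=[[[-0.003,-0.001,0],0],[[-0.007,-0.002,0],0],[[-0.012,-0.003,0],0],[[-0.012,-0.003,0],0],[[-0.012,-0.003,-0.02],0],[[-0.012,-0.003,-0.05],0],[[-0.012,-0.003,-0.09],0],[[-0.012,-0.003,-0.13],0]])

```text
clock: 25.5
position: [0.5042, 0.0174, 0.2485]
ee_rot: [0.838, -0.546, -0.0, 0.0]
ft_force: [0.0, 0.2, -0.5]
grip_width: -0.0
```

Emit:
send_rows(steps=[[[0,0.01,-0.04],0],[[0,0.05,-0.06],0],[[0,0.07,-0.06],0],[[0,0.07,-0.06],0],[[0,0.07,-0.06],0],[[0,0.07,-0.06],0],[[0,0.07,-0.06],0],[[0,0.07,-0.06],0]])

```text
clock: 26.5
position: [0.4406, -0.0105, 0.3071]
ee_rot: [0.838, -0.546, -0.0, 0.0]
ft_force: [0.3, -0.1, 1.3]
grip_width: -0.0
```

Run:
```python
from h import *
mark('z',('side','scene','wrist'))
for n in("scene","side"):
    im,d=manip.camera(n);v,u=np.mgrid[:384,:512];P=pts(n,np.c_[u.ravel(),v.ravel()],d.ravel()).reshape(384,512,3)
    z=np.load(n+"0.npz");D=z["d"];P0=pts(n,np.c_[u.ravel(),v.ravel()],D.ravel()).reshape(384,512,3)
    for nm,c,R in (("black",(.417,-.006),.025),("blue",(.466,-.145),.025),("white",(.597,.003),.025),("bottle",(.532,.185),.05)):
        r=[]
        for Q in(P0,P):
            s=(np.hypot(Q[...,0]-c[0],Q[...,1]-c[1])<R)&(Q[...,2]>.105)&(Q[...,2]<.16);r+=[s.sum(),Q[s].mean(0)]
        print(n,nm,r[0],r[2],r[3]-r[1])
```

```text
t 26.5 tool-rel -67.27869236033466 47.29723494671003 z 0.30711174218673976 F tool 0.20875368240263265 -0.24295282318792333 1.2940719950742339
side mark az 178.77832575188233 n 19 rel 358.77832575188233
scene mark az 178.36010208775437 n 7 rel 358.3601020877544
wrist mark az 178.64997065571652 n 32 rel 358.6499706557165
scene black 244 240 [ 0.0001 -0.      0.0002]
scene blue 277 272 [0.0001 0.0001 0.0006]
scene white 294 300 [ 0.0002 -0.0001 -0.0002]
scene bottle 670 668 [0.     0.0001 0.0001]
side black 291 291 [-0.0001 -0.0001  0.0001]
side blue 334 337 [-0.0001 -0.0003 -0.0001]
side white 242 242 [ 0.0002  0.     -0.0002]
side bottle 535 529 [-0.0003  0.0001 -0.0001]
```

View pics/wrist_z.png

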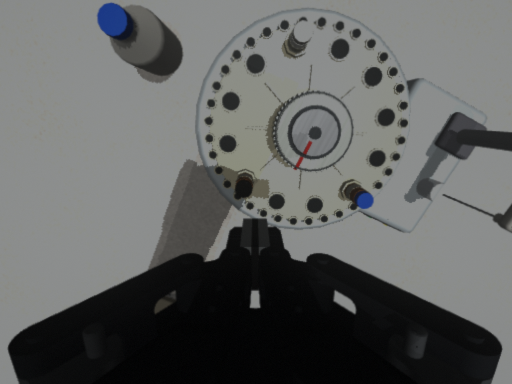

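View pics/side_z.png

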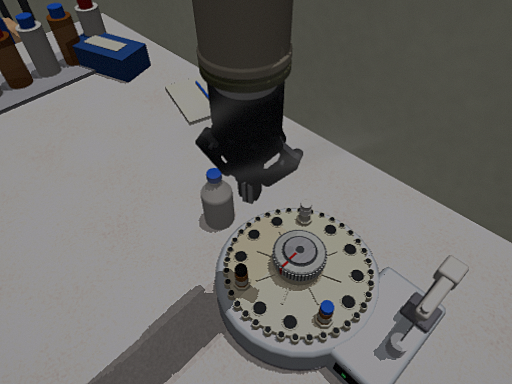

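The marks are in line: wrist view (297,165) to (310,142), side view (282,268) to (296,253). All three cameras agree at about 718.6°. The vials and bottle have moved less than 1 mm, and the arm is clear. Handing in.

```bash
python3 -c "
from workcell import manip
print(manip.hand_in())"
```

```text
the job is handed in; nothing more can be done
None
```

I loosened the lock ring by two full turns, moved the arm clear and handed the job in at about 27 s of the 72 s allowed; no verdict was reported.

I shut the gripper and rolled the fingertip round the knurled rim anticlockwise. The force readings at the end of each move were about 3–12 N, against the 60 N limit; peaks between readings were not seen.

- **Ring:** all three cameras put the red mark at 358.4–358.8° on its second time round. That is about 718.6° in total, or 12.54 rad, against a target of 12.566 ± 0.4 rad. The reading did not change after the finger left the rim.
- **Vials and bottle:** comparing depth images from before and after, each of them moved less than 1 mm.
- **Arm:** it is clear at z = 0.31 m with about 1 N on the force sensor, which is noise level.

Early in the first turn the fingertip lost contact and the ring stayed at about 18–20° for one move. My first estimate of the finger's outline had been too square at the corners; with that corrected, the ring turned without noticeable slip. In some frames one or two cameras could not see the mark, because the arm hid it or the spot was too small to read. At least one camera read it after every move except one, and that gap was covered on the next.

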